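Make up the goods train on the wooden track

ROBOT

A 6-joint arm with a two-finger parallel gripper is mounted at the origin on the work surface. World frame = base frame: x ahead of the robot, y to its left, z up, the work surface at z = 0. Lengths are in m, angles in rad, forces in N, time in s.
With the tool pointing down it reaches from about 0.35 to 0.85 m from the base axis. Payload 8.1 kg.
Tool frame: the origin (TCP) lies on the mounting face of the last link; the fingertips stand 186 mm ahead of it and the grasp point (between the pads) lies 167 mm ahead of it; z points along the fingers, y is the line along which they close (so a half turn about z gives the same grasp; the last joint's range is limited). The gripper opens to 93 mm and grips with 3 to 60 N. Pads are 15 mm wide; open, the fingers measure 128 mm over their backs; the gripper's body (75 mm by 188 mm) begins 65 mm behind the grasp point.
Start: joints at [1.134, 0.13, 1.488, -0, 1.523, -0.085], TCP at [0.207, 0.563, 0.405] pointing down, gripper open.
Joint ranges: [-2.96, 2.96], [-0.89, 2.26], [0.02, 2.5], [-1.34, 4.48], [0, 2.73], [-2.66, 2.66]. Speed limits (rad/s): [2.39, 2.39, 2.79, 3.14, 3.14, 3.14].

INTERFACE

Orientations are given as a rotation vector (axis times angle).
In Python, from plant import read_state, read_camera, camera_params, close_job gives the robot as it stands. The module is installed in compiled form; this text tells all that it offers.
- The arm moves only by the tool servo_tool, never from a script. Its argument "increments" is a list of rows, each an object with "slide": the shift along the tool's x, y, z in mm, a list of three; "dr": the turn, a rotation vector about the tool's x, y, z in rad, a list of three; "jaw": the closure, from 0 (fully open) to 1 (shut). In form: [{"slide": [x, y, z], "dr": [ax, ay, az], "jaw": jaw}, ...]. A call has 1 to 20 rows; each row is the pose to reach, as a shift and turn from the pose commanded when the call began, along the tool's axes at that moment; what a row does not reach only later rows make up. A row lasts 1/10 s, in which the tool goes at most 50 mm and 8.59 degrees, less where a joint would pass 70% of its speed; a pose out of reach is approached as far as the arm can. A call with a gripper value outside its range is refused whole. The fingers move at their own pace and stop on an object; "force" is the grip in N (left out, the last holds). Time passes only in rows, so rows that repeat a pose let the fingers close. It gives the time, the measured TCP pose, the force, the opening and the grip force at its end, in the units of the state.
- read_state(): the state, without advancing time (a new reading comes with each control period).
- read_camera(name): name is "scene" or "top" or "wrist"; returns (picture, depth): 400x640x3 uint8, red, green, blue; 400x640 float32, m along the optical axis (not along the pixel's ray), 0 where there is no reading.
- camera_params(name): a dict with "fx", "fy", "cx", "cy" (pixels), "rvec" (rotation vector, rad) and "tvec" (3), from world to camera coordinates, as OpenCV has them. Camera axes: x right, y down, z forward; pixel columns grow to the right and rows downward; lengths in m; the calibration is good to about 2 mm. A picture is of the moment at which its call begins: read the wrist's pose just before it. camera_params takes no time and is no camera call; for the wrist camera it gives the pose at the moment of the call.
- close_job(): hands the job in; it is judged then, once.
The state is a dict: "t": time; "q": joint angles; "dq": joint speeds; "joint_torque": joint torques, N m; "tool_pos": TCP position; "orientation": TCP orientation; "force": force on the tool from outside, world axes, zero at the start; "wrist_torque": the same for the moment, N m; "opening": finger opening in m; "gripper_force": force on a finger pad.
Only numpy, scipy, OpenCV 4.12 (cv2) and the standard library are available. Lean on these libraries where they do the work, as an engineer would, in place of code of your own. Each camera call takes 0.05 s, during which the arm holds its last target. There are 200 camera calls.

TASK

Make up the wooden goods train on the double track, on the same track as the locomotive and all in line behind its cab end: first the tank wagon, then the flat wagon, then the van, each with its wheels in the grooves and coupled up close to the one ahead (touching or within a finger's breadth, 15 mm). Slide the slotted container down over the flat wagon's post until it rests on the deck. Leave the locomotive where it stands, leave the railcar, the tree and the signal standing where they are, and let go of everything.

Things in the scene. Friction and masses are not known exactly. Their poses are not given: they have to be found in the camera images.
- track: Fixed beech double track, 440 x 128 mm, 12 mm high. Origin: centre of underside; x along the rails. Tracks centred at y = +36 and -36 mm, each with two grooves 12 mm wide, 3 mm deep, 30 mm apart centre to centre: a vehicle standing in them has its origin 9 mm above the table, with 4 mm play either side. A buffer stop 38 mm high closes each track at x = 205 mm; the -x end is open.
- locomotive: Beech locomotive, loose, already on one of the two tracks (either) near its buffer stop. Boiler and chimney in front (+x, towards the stop), square cab at the rear, 82 mm high. 84 x 38 mm, deck sides 20 to 34 mm up. Origin: centre, at the foot of the wheels; x along, z up. Length includes the steel couplings, 27 mm up; the train goes on its -x side.
- railcar: Beech railcar on the other track beside the locomotive: one long plain body, four windows a side, 67 mm high, no chimney. Not part of the train. 84 x 38 mm, deck sides 20 to 34 mm up. Origin: centre, at the foot of the wheels; x along, z up. 
- tank_wagon: Beech tank wagon, about 110 g: barrel 30 mm in diameter and 64 mm long lying on the deck, round hatch on top, 68 mm high. 84 x 38 mm, deck sides 20 to 34 mm up. Origin: centre, at the foot of the wheels; x along, z up. Length includes the couplings. Four fixed wheels, 22 mm across, 4 mm wide, 30 mm apart (centres) across and 44 mm along. Ends alike: either way round will do.
- flat_wagon: Beech flat wagon, about 80 g: bare deck with an oblong upright post at its centre, 24 mm (x) x 12 mm (y), 20 mm high, its top 4 mm narrowed to 20 x 8 mm. 84 x 38 mm, deck sides 20 to 34 mm up. Origin: centre, at the foot of the wheels; x along, z up. Length with couplings; wheels as on the tank wagon. Ends alike: either way round will do.
- van: Beech van, about 110 g: closed body 58 x 36 mm on the deck, door and two windows a side, flat roof 72 x 38 mm, 68 mm high. 84 x 38 mm, deck sides 20 to 34 mm up. Origin: centre, at the foot of the wheels; x along, z up. Length with couplings; wheels as on the tank wagon. Ends alike: either way round will do.
- container: Beech freight container with ribbed sides, 60 (x) x 40 (y) x 42 mm high, about 60 g, with an oblong slot 30 mm (x) x 18 mm (y) straight through from top to bottom. Origin: centre of underside; z up. Starts on the table. Goes over the post only with its long side along the flat wagon, either way round; its origin is then 34 mm above the wagon's.
- tree: Small beech fir tree, 36 mm wide, 75 mm high, loose on the table among the wagons. Origin: centre of its foot. To be left standing.
- signal: Small beech two-lamp signal: foot 34 mm across, thin post, box head 20 x 10 mm, 80 mm high, loose on the table among the wagons. Origin: centre of its foot. To be left standing.
Mind the look-alikes: they are no part of the job. Leave any yellow look-alike of the flat_wagon alone.

How it is judged:
By the outcome, as a careful person would: the job done as asked, in the order asked, and still so for the second after the job is handed in, with the robot touching nothing.
It also fails if it takes over 99 s, if anything falls off the work surface, if the arm or the gripper's body presses on something with over 40 N, if the wrist force passes 120 N, or if a joint passes its speed limit or range.

## Working session

There is one attempt and no reset: what is moved stays moved. The work goes in short steps, Python scripts to look and compute and a tool call to move; the robot and the scene stay as the last step left them, time stands still between calls to the robot, and variables do not carry over. Pictures are saved under pics/ and viewed, at most 14 in all, crops included, and the job is handed in when it is done.

Besides the shell and the picture viewer there is one more tool, called as name([rows], argument=value, ...), one row to a line, values as JSON. servo_tool: Moves the arm, as the interface text tells. Its arguments: {"type":"object","properties":{"increments":{"type":"array"},"force":{"type":"number"}},"required":["increments"]}

```bash
mkdir -p pics
cat > h.py <<'E'
import numpy as np, cv2
from plant import *
def cam(n):
    p=camera_params(n); im,d=read_camera(n); return p,im,d
def cloud(p,d):
    v,u=np.mgrid[0:400,0:640]
    c=np.stack([(u-p['cx'])/p['fx']*d,(v-p['cy'])/p['fy']*d,d],-1)
    R=cv2.Rodrigues(np.array(p['rvec'],float))[0]
    w=(c-np.array(p['tvec']).ravel())@R
    w[d==0]=np.nan
    return w
def save(n,im,s=1):
    cv2.imwrite('pics/'+n,cv2.resize(im[:,:,::-1],None,fx=s,fy=s,interpolation=cv2.INTER_CUBIC))
E
python3 - <<'E'
from h import *
for n in('scene','top'):
    p,im,d=cam(n); save(n+'0.png',im,1.25); np.savez(n+'0.npz',w=cloud(p,d),im=im)
    R=cv2.Rodrigues(np.array(p['rvec'],float))[0]; print(n,-R.T@np.array(p['tvec']).ravel(),p['fx'],R.round(2).tolist())
print(read_state())
E
```

```text
scene [1.02746344 0.08881754 0.72838316] 392.72265988630096 [[-0.14, 0.99, -0.0], [0.77, 0.11, -0.63], [-0.62, -0.09, -0.78]]
top [ 0.35289402 -0.00313665  1.06401988] 417.19532418284587 [[0.02, -1.0, 0.02], [-0.99, -0.02, -0.12], [0.12, -0.02, -0.99]]
{'t': 0.1, 'q': array([ 1.13356371e+00,  1.31063864e-01,  1.48916700e+00, -6.72973186e-06,
        1.52298724e+00, -8.54202687e-02]), 'dq': array([ 0.0004744 , -0.0014804 , -0.00302323,  0.00091258,  0.00029153,
       -0.00056758]), 'joint_torque': array([-2.92903287e-04, -5.61332738e+01, -4.93102241e+01,  7.68645597e-02,
        2.90176825e-02, -6.33788864e-05]), 'tool_pos': array([0.20666455, 0.56306689, 0.40380696]), 'orientation': array([-5.49706944e-01, -3.09270479e+00,  2.46897102e-03]), 'force': array([ 0.37679307, -0.23737367, -0.59865362]), 'wrist_torque': array([ 0.0022886 , -0.04955231,  0.01078188]), 'gripper_force': 0.0, 'opening': 0.09305074574250322}
```

View pics/top0.png

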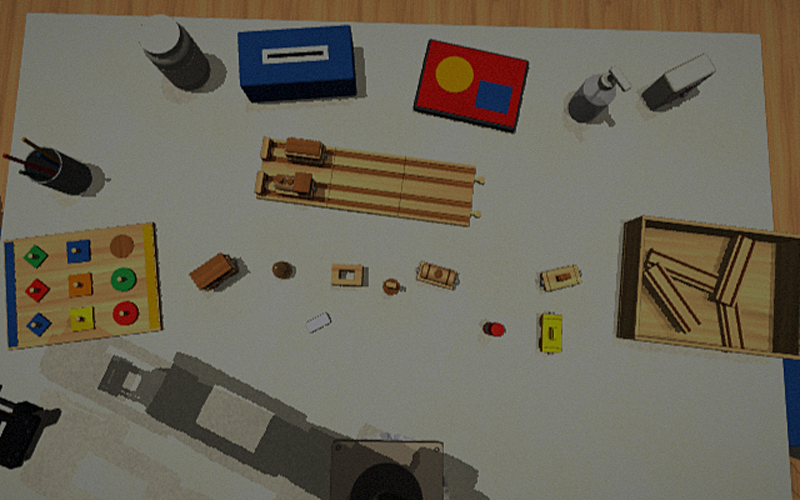

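View pics/scene0.png

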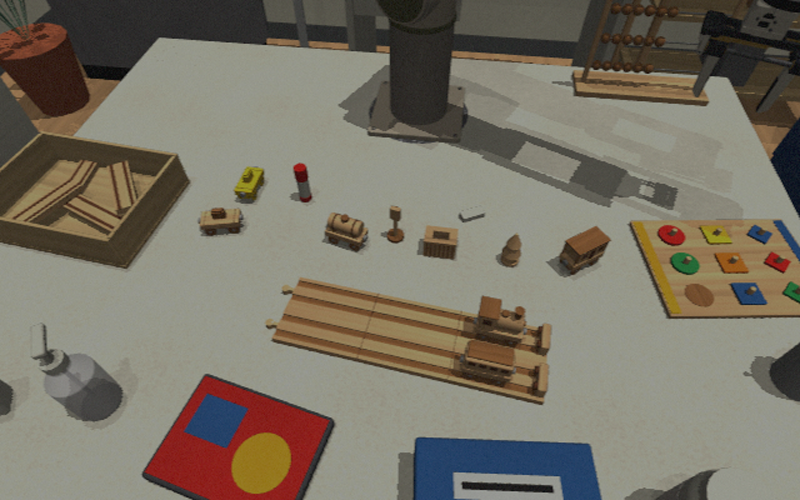

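The top picture (800 px) shows the near-track locomotive with chimney at (290,185) and the railcar behind it at (305,150). On the table are the van (214,271), tree (283,269), container (348,275), signal (391,287) and tank wagon (438,274). Two things could be the flat wagon: the beech one at (560,278) and the yellow one at (551,332). The beech one fits the description and the yellow one is the look-alike. I'll confirm that in a crop while measuring.

Run:
```python
from h import *
W=[];
for n in('scene','top'):
    f=np.load(n+'0.npz'); W.append(f['w'].reshape(-1,3))
im=np.load('top0.npz')['im']
save('crop.png',im[195:300,140:480],2.3)
def fit(name,c,r,z0,z1):
    for k,w in enumerate(W):
        m=(np.hypot(w[:,0]-c[0],w[:,1]-c[1])<r)&(w[:,2]>z0)&(w[:,2]<z1)
        if m.sum()<8: print(name,k,'few');continue
        q=w[m]; (cx,cy),s,a=cv2.minAreaRect((q[:,:2]*1000).astype(np.float32))
        print(name,k,m.sum(),'c',round(cx),round(cy),'s',np.round(s),'a',round(a,1),'zmax',round(q[:,2].max()*1000))
wt=np.load('top0.npz')['w']
px={'van':(214,271),'tree':(283,269),'cont':(348,275),'signal':(391,287),'tank':(438,274),'flat':(560,278),'yellow':(551,332),'loco':(285,185),'railcar':(305,150),'red':(495,329),'white':(318,322)}
for n,(u,v) in px.items():
    c=wt[int(v/1.25),int(u/1.25)]; print(n,'px',c.round(3)); fit(n,c,.055,.015 if n not in('loco','railcar') else .045,.1)
# track: points z 9..14mm
for k,w in enumerate(W):
    m=(w[:,2]>.0095)&(w[:,2]<.016)&(w[:,0]>.5)&(w[:,0]<.8)&(abs(w[:,1]+.0)<.32)
    q=w[m]; print('track',k,m.sum(),cv2.minAreaRect((q[:,:2]*1000).astype(np.float32)),np.median(q[:,2]))
```

```text
van px [0.43  0.337 0.067]
van 0 880 c 432 344 s [40. 79.] a 36.0 zmax 71
van 1 684 c 429 342 s [40. 79.] a 36.5 zmax 72
tree px [0.436 0.209 0.055]
tree 0 236 c 446 219 s [34. 21.] a 72.0 zmax 75
tree 1 155 c 438 215 s [33. 27.] a 0.5 zmax 78
cont px [0.431 0.088 0.   ]
cont 0 539 c 432 90 s [60. 44.] a 88.6 zmax 46
cont 1 347 c 427 86 s [41. 61.] a 1.3 zmax 47
signal px [0.405 0.    0.08 ]
signal 0 135 c 417 -20 s [13. 62.] a 10.1 zmax 81
signal 1 43 c 407 -1 s [19. 12.] a 77.1 zmax 84
tank px [ 0.432 -0.09   0.064]
tank 0 649 c 440 -89 s [85. 39.] a 84.0 zmax 70
tank 1 479 c 432 -91 s [83. 38.] a 75.5 zmax 73
flat px [ 0.431 -0.331  0.052]
flat 0 523 c 436 -337 s [41. 84.] a 14.4 zmax 55
flat 1 484 c 432 -340 s [38. 85.] a 14.7 zmax 57
yellow px [ 0.327 -0.313  0.042]
yellow 0 397 c 326 -316 s [41. 85.] a 89.1 zmax 55
yellow 1 513 c 322 -318 s [39. 83.] a 86.9 zmax 57
loco px [0.598 0.208 0.072]
loco 0 772 c 606 197 s [74. 40.] a 83.9 zmax 93
loco 1 443 c 603 193 s [70. 38.] a 84.8 zmax 93
railcar px [0.668 0.172 0.075]
railcar 0 1135 c 656 182 s [72. 81.] a 83.4 zmax 86
railcar 1 537 c 654 179 s [72. 80.] a 83.6 zmax 87
red px [ 0.33  -0.197  0.086]
red 0 253 c 334 -198 s [26. 24.] a 74.5 zmax 86
red 1 138 c 328 -200 s [23. 24.] a 0.5 zmax 88
white px [0.336 0.144 0.009]
white 0 few
white 1 few
track 0 7356 ((680.2181396484375, 23.2318115234375), (494.4376220703125, 244.1029052734375), 83.60226440429688) 0.011500291577594544
track 1 4738 ((668.4758911132812, 18.6077880859375), (564.4813842773438, 259.1417541503906), 89.58833312988281) 0.011577638809465884
```

View pics/crop.png

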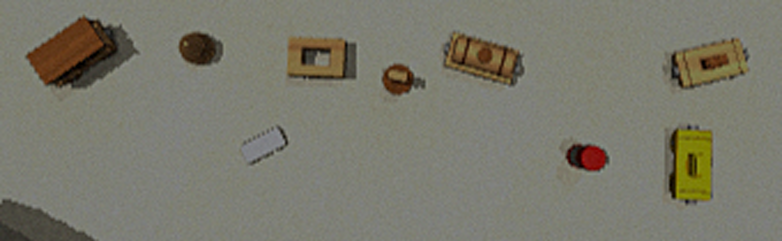

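The crop confirms it: the beech flat wagon with its post is at right (710,63), and the yellow look-alike is below it (692,163). First I'll go over the tank wagon.

servo_tool([
  {"slide":[-438,-534,0],"dr":[0,0,1.47],"jaw":0},
  {"slide":[-438,-534,0],"dr":[0,0,1.47],"jaw":0},
  {"slide":[-438,-534,0],"dr":[0,0,1.47],"jaw":0},
  {"slide":[-438,-534,0],"dr":[0,0,1.47],"jaw":0},
  {"slide":[-438,-534,0],"dr":[0,0,1.47],"jaw":0},
  {"slide":[-438,-534,0],"dr":[0,0,1.47],"jaw":0},
  {"slide":[-438,-534,0],"dr":[0,0,1.47],"jaw":0},
  {"slide":[-438,-534,0],"dr":[0,0,1.47],"jaw":0},
  {"slide":[-438,-534,0],"dr":[0,0,1.47],"jaw":0},
  {"slide":[-438,-534,0],"dr":[0,0,1.47],"jaw":0},
  {"slide":[-438,-534,0],"dr":[0,0,1.47],"jaw":0},
  {"slide":[-438,-534,0],"dr":[0,0,1.47],"jaw":0},
  {"slide":[-438,-534,0],"dr":[0,0,1.47],"jaw":0},
  {"slide":[-438,-534,0],"dr":[0,0,1.47],"jaw":0},
  {"slide":[-438,-534,0],"dr":[0,0,1.47],"jaw":0},
  {"slide":[-438,-534,0],"dr":[0,0,1.47],"jaw":0},
  {"slide":[-438,-534,0],"dr":[0,0,1.47],"jaw":0},
])

```text
t: 1.8
tool_pos: [0.4336, -0.0882, 0.4044]
orientation: [-2.481, -1.926, 0.0]
force: [-0.7, 0.5, 0.3]
opening: 0.0929
gripper_force: 0.0
```

```bash
cat >> h.py <<'E'
def pose():
    s=read_state(); R=cv2.Rodrigues(s['orientation'])[0]
    return s['tool_pos']*1000,np.degrees(np.arctan2(R[1,1],R[0,1])),R,s
def go(x,y,zg,yaw):
    "slide/dr to bring grasp point to x,y,zg (mm), tool y at yaw deg (mod 180)"
    p,a,R,s=pose(); d=R.T@(np.array([x,y,zg+167])-p)
    dy=(yaw-a+90)%180-90
    Rt=cv2.Rodrigues(np.radians(dy)*np.array([0,0,1.]))[0]@ (lambda c:np.array([[-np.cos(c+np.pi/2)*-1,np.cos(c),0],[np.sin(c-np.pi/2)*-1,np.sin(c),0],[0,0,-1]]))(np.radians(a))
    c=np.radians(a+dy); Rt=np.array([[-np.sin(c),np.cos(c),0],[np.cos(c),np.sin(c),0],[0,0,-1]])
    print('go',(x,y,zg,yaw),'slide',d.round(1),'dr',cv2.Rodrigues(R.T@Rt)[0].ravel().round(3))
def fit(w,c,r,z0,z1,name=''):
    w=w.reshape(-1,3); m=(np.hypot(w[:,0]*1000-c[0],w[:,1]*1000-c[1])<r)&(w[:,2]>z0/1000)&(w[:,2]<z1/1000)
    if m.sum()<8: print(name,'few'); return
    q=w[m]*1000; (cx,cy),s,a=cv2.minAreaRect(q[:,:2].astype(np.float32))
    if s[1]>s[0]: a+=90
    print(name,m.sum(),'c',round(cx,1),round(cy,1),'s',np.round(sorted(s)),'long',round(a,1),'z',q[:,2].min().round(),q[:,2].max().round())
    return cx,cy,a
E
python3 - <<'E'
from h import *
p,a,R,s=pose(); print(s['t'],p.round(1),a,s['q'].round(2))
P,im,d=cam('wrist'); w=cloud(P,d); save('w1.png',im); np.savez('w1.npz',w=w,im=im)
fit(w,(434,-90),60,15,100,'tank')
Rc=cv2.Rodrigues(np.array(P['rvec'],float))[0]; print('cam',-Rc.T@np.array(P['tvec']).ravel(),P['fx'])
for k in ((0,0),(0,639),(399,0),(399,639)): print(w[k])
# track from initial clouds: edges in track frame
for n in('scene','top'):
    w0=np.load(n+'0.npz')['w'].reshape(-1,3)*1000
    m=(w0[:,2]>8)&(w0[:,2]<14.5)&(w0[:,0]>530)&(w0[:,0]<720)&(abs(w0[:,1]-30)<270)
    q=w0[m,:2]; g=np.zeros((400,600),np.uint8)
    g[(q[:,0]-450).astype(int),(q[:,1]+300).astype(int)]=1
    g=cv2.morphologyEx(g,cv2.MORPH_CLOSE,np.ones((9,9))); g=cv2.morphologyEx(g,cv2.MORPH_OPEN,np.ones((25,25)))
    N,L,S,C=cv2.connectedComponentsWithStats(g); i=1+S[1:,4].argmax()
    yx=np.argwhere(L==i).astype(np.float32)+[450,-300]
    print(n,S[i],cv2.minAreaRect(yx.astype(np.float32)))
E
```

```text
1.8 [433.6 -88.2 404.4] -14.355160755986676 [-0.32 -0.31  1.9   0.    1.55 -0.07]
tank 2587 c 433.7 -91.3 s [37. 84.] long 75.1 z 25.0 69.0
cam [ 0.45365845 -0.01127461  0.38342473] 340.8314141871685
[ 0.1588703   0.15612315 -0.00170766]
[ 0.78278421 -0.00405457 -0.00189915]
[ 0.37006083 -0.05546313  0.32568696]
[ 0.4987223  -0.08175598  0.3313534 ]
scene [  133    92   329   157 40255] ((620.025634765625, -2.1378936767578125), (324.8101501464844, 130.24114990234375), 83.82982635498047)
top [  132    90   333   154 40347] ((617.4893798828125, 0.2868804931640625), (333.02252197265625, 128.66648864746094), 83.70064544677734)
```

View pics/w1.png

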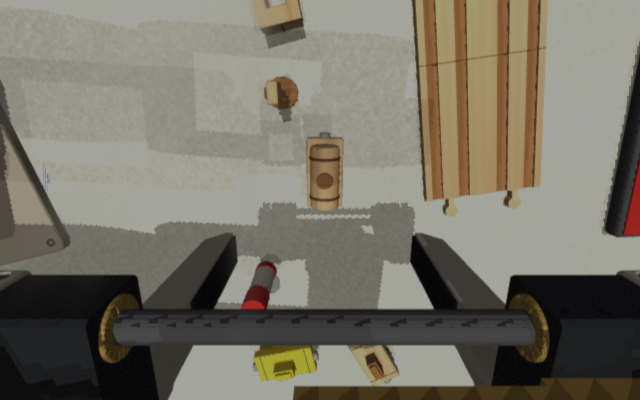

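The wrist view has the tank wagon at (325,173), the signal at (282,93) and the end of the track at (480,200). The wrist fit agrees with the top camera to 2 mm. I'll grip the tank wagon by its deck and lift it.

servo_tool([
  {"slide":[-3,1,45],"dr":[0,0,0.01],"jaw":0},
  {"slide":[-3,1,90],"dr":[0,0,0.01],"jaw":0},
  {"slide":[-3,1,135],"dr":[0,0,0.01],"jaw":0},
  {"slide":[-3,1,175],"dr":[0,0,0.01],"jaw":0},
  {"slide":[-3,1,200],"dr":[0,0,0.01],"jaw":0},
  {"slide":[-3,1,210],"dr":[0,0,0.01],"jaw":0},
  {"slide":[-3,1,210],"dr":[0,0,0.01],"jaw":0.3},
  {"slide":[-3,1,210],"dr":[0,0,0.01],"jaw":1},
  {"slide":[-3,1,210],"dr":[0,0,0.01],"jaw":1},
  {"slide":[-3,1,210],"dr":[0,0,0.01],"jaw":1},
  {"slide":[-3,1,210],"dr":[0,0,0.01],"jaw":1},
  {"slide":[-3,1,210],"dr":[0,0,0.01],"jaw":1},
  {"slide":[-3,1,210],"dr":[0,0,0.01],"jaw":1},
  {"slide":[-3,1,210],"dr":[0,0,0.01],"jaw":1},
  {"slide":[-3,1,200],"dr":[0,0,0.01],"jaw":1},
  {"slide":[-3,1,170],"dr":[0,0,0.01],"jaw":1},
  {"slide":[-3,1,130],"dr":[0,0,0.01],"jaw":1},
  {"slide":[-3,1,90],"dr":[0,0,0.01],"jaw":1},
  {"slide":[-3,1,90],"dr":[0,0,0.01],"jaw":1},
], force=20)

```text
t: 3.75
tool_pos: [0.4361, -0.0928, 0.3217]
orientation: [2.485, 1.908, 0.009]
force: [0.7, -0.6, -1.3]
opening: 0.0376
gripper_force: 20.0
```

Run:
```python
from h import *
# track line from wrist cloud + loco from top/scene
for n in('scene0','top0','w1'):
    w=np.load(n+'.npz')['w'].reshape(-1,3)*1000
    th=np.radians(83.8); ex=np.array([np.cos(th),np.sin(th)]); ey=np.array([-ex[1],ex[0]])
    o=np.array([618,0.]); t=np.c_[(w[:,:2]-o)@ex,(w[:,:2]-o)@ey]
    z=w[:,2]
    m=(z>10.5)&(z<15)&(abs(t[:,1])<90)&(abs(t[:,0])<225)
    # per-bin lateral edges
    E=[]
    for b in range(-220,100,15):
        k=m&(abs(t[:,0]-b)<7.5)
        if k.sum()>40: E.append((b,np.percentile(t[k,1],1),np.percentile(t[k,1],99)))
    E=np.array(E); 
    if len(E): 
        mid=(E[:,1]+E[:,2])/2; print(n,'mid fit',np.polyfit(E[:,0],mid,1),'width',np.median(E[:,2]-E[:,1]),len(E),'xmin',np.percentile(t[m,0],.3))
    # loco / railcar by z band of deck+body
    for nm,s in(('loco',1),('railcar',-1)):
        for z0,z1 in((30,60),(60,95)):
            k=(z>z0)&(z<z1)&(t[:,1]*s>12)&(t[:,1]*s<62)&(t[:,0]>60)&(t[:,0]<260)
            if k.sum()>20: print(nm,z0,k.sum(),'x',np.percentile(t[k,0],[.5,5,50,95,99.5]).round(1),'y',np.percentile(t[k,1],[1,50,99]).round(1))
```

```text
scene0 mid fit [-0.00289671 -2.86135282] width 126.2002672327162 18 xmin -177.02299489757033
loco 30 404 x [154.6 159.7 200.2 237.4 259.4] y [13.2 16.6 45.8]
loco 60 671 x [158.2 161.4 187.1 224.1 228.6] y [13.7 27.1 50.1]
railcar 30 355 x [144.1 148.4 184.6 235.7 259.7] y [-58.5 -56.7 -27.3]
railcar 60 776 x [149.6 153.  185.2 216.7 220.5] y [-57.7 -45.4 -24.6]
top0 mid fit [-4.04760445e-05  4.89038910e-01] width 125.36194322205677 18 xmin -182.96854910318245
loco 30 179 x [151.4 155.5 192.5 259.4 259.7] y [19.2 49.8 54.8]
loco 60 404 x [155.5 157.7 182.5 219.9 225. ] y [17.5 38.1 54. ]
railcar 30 168 x [140.5 144.5 177.3 258.9 259.9] y [-54.2 -19.1 -17. ]
railcar 60 447 x [146.5 149.  180.5 212.9 217.1] y [-54.7 -33.8 -18.1]
w1 mid fit [0.01304364 0.90671468] width 126.35157665979736 16 xmin -183.25475164561252
```

Run:
```python
from h import *
p,a,R,s=pose(); print(p.round(1),a,s['dq'].round(3))
go(590.8,87.4,110,-6.2)
```

```text
[436.1 -92.8 321.7] -14.954129801658189 [-0.     0.048  0.076 -0.001 -0.079  0.002]
go (590.8, 87.4, 110, -6.2) slide [214.  102.5  45.6] dr [ 0.01   0.001 -0.153]
```

servo_tool([
  {"slide":[15,7,2],"dr":[0,0,-0.01],"jaw":1},
  {"slide":[45,22,7],"dr":[0,0,-0.03],"jaw":1},
  {"slide":[85,42,14],"dr":[0,0,-0.06],"jaw":1},
  {"slide":[125,62,21],"dr":[0,0,-0.09],"jaw":1},
  {"slide":[165,81,28],"dr":[0,0,-0.12],"jaw":1},
  {"slide":[195,96,34],"dr":[0,0,-0.14],"jaw":1},
  {"slide":[208,102,36],"dr":[0,0,-0.15],"jaw":1},
  {"slide":[213,105,37],"dr":[0,0,-0.153],"jaw":1},
  {"slide":[213,105,37],"dr":[0,0,-0.153],"jaw":1},
  {"slide":[213,105,37],"dr":[0,0,-0.153],"jaw":1},
  {"slide":[213,105,37],"dr":[0,0,-0.153],"jaw":1},
])

```text
t: 4.85
tool_pos: [0.5901, 0.0855, 0.2781]
orientation: [2.339, 2.096, -0.0]
force: [1.3, 0.2, -0.7]
opening: 0.038
gripper_force: 20.0
```

```bash
cat >> h.py <<'E'
th=np.radians(83.8); ex=np.array([np.cos(th),np.sin(th)]); ey=np.array([-ex[1],ex[0]]); o=np.array([618,0.])
def T(w):
    w=w.reshape(-1,3)*1000; return np.c_[(w[:,:2]-o)@ex,(w[:,:2]-o)@ey,w[:,2]]
def inv(tx,ty): return o+tx*ex+ty*ey
E
python3 - <<'E'
from h import *
p,a,R,s=pose(); print(s['t'],p.round(1),a,'t-frame',(p[:2]-o)@ex,(p[:2]-o)@ey)
P,im,d=cam('wrist'); w=cloud(P,d); save('w2.png',im); np.savez('w2.npz',w=w,im=im)
t=T(w); z=t[:,2]
for z0,z1 in((28,45),(45,95)):
    k=(z>z0)&(z<z1)&(t[:,1]>12)&(t[:,1]<62)&(t[:,0]>135)&(t[:,0]<225)
    print(k.sum(),'x',np.percentile(t[k,0],[.5,5,50,95,99.5]).round(1),'y',np.percentile(t[k,1],[1,50,99]).round(1))
m=(z>10.5)&(z<15)&(abs(t[:,1])<90)
for b in range(60,240,20):
    k=m&(abs(t[:,0]-b)<10)
    if k.sum()>40: print(b,np.percentile(t[k,1],[1,99]).round(1),end=' ')
E
```

```text
4.85 [590.1  85.5 278.1] -6.270677143263522 t-frame 81.96663910523161 36.947829681064235
427 x [151.7 152.4 199.9 210.1 210.9] y [14.9 36.4 52.5]
7329 x [156.1 158.  177.7 201.7 204.9] y [15.5 34.  52.2]
60 [-65.2   3.9] 80 [-65.2   3.9] 100 [-64.9  60.9] 120 [-65.   61.2] 140 [-64.9  61.3] 160 [-21.1  61.5] 180 [-16.9  61.5] 200 [-21.2  61.4] 220 [-21.1  61.5]
```

View pics/w2.png

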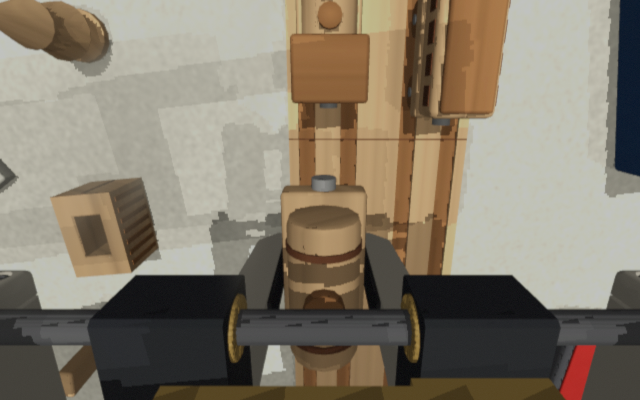

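The wrist view shows the tank wagon held straight, its front coupling at (323,183), and the cab end of the locomotive at (330,105) dead ahead. Next I'll measure the held wagon relative to the track in the same picture.

Run:
```python
from h import *
w=np.load('w2.npz')['w']; t=T(w); z=t[:,2]
v,u=np.mgrid[0:400,0:640]; v=v.ravel();u=u.ravel()
k=(z>105)&(z<125)&(v>170)&(v<235)&(u>270)&(u<375)
print('deck',k.sum(),np.percentile(t[k,0],[2,98,99.8]),np.percentile(t[k,1],[1,50,99]),np.percentile(z[k],[5,50,95]))
k=(z>100)&(z<122)&(v>172)&(v<186)&(u>308)&(u<340); print('coupl',k.sum(),t[k].max(0) if k.sum() else'', np.median(t[k],0))
k=(z>12)&(z<100)&(t[:,0]>140)&(t[:,0]<156)&(abs(t[:,1]-34)<10); print('loco coupl',k.sum(),np.percentile(t[k],[1,50,99],axis=0).round(1))
# grooves: low points
for b in (110,125,140):
    m=(abs(t[:,0]-b)<6)&(z>0)&(z<16)&(t[:,1]>0)&(t[:,1]<70)
    h,e=np.histogram(t[m,1],bins=np.arange(0,70,2.)); s,_=np.histogram(t[m,1],bins=np.arange(0,70,2.),weights=z[m]); print(b,(s/np.maximum(h,1)).round(0).astype(int).tolist())
```

```text
deck 2640 [102.63724444 124.83759735 125.11684984] [18.18243142 36.52178473 55.29932993] [108.47233847 115.7967694  121.85288027]
coupl 251 [125.38438307  41.88710654 116.63314671] [124.58433195  36.93506596 112.49176085]
loco coupl 130 [[140.3  25.2  12. ]
 [152.4  33.9  38.6]
 [154.2  42.7  41.4]]
110 [11, 11, 11, 11, 11, 11, 10, 8, 8, 8, 9, 8, 10, 11, 11, 11, 11, 11, 11, 11, 11, 10, 8, 8, 9, 8, 8, 9, 11, 11, 11, 1, 0, 0]
125 [11, 11, 11, 11, 11, 11, 10, 9, 9, 9, 9, 8, 10, 11, 11, 11, 11, 11, 11, 11, 11, 10, 9, 9, 9, 9, 9, 10, 11, 11, 11, 0, 0, 1]
140 [11, 11, 11, 11, 11, 11, 10, 8, 8, 9, 8, 8, 10, 11, 11, 11, 11, 11, 11, 11, 11, 10, 8, 9, 9, 8, 9, 10, 11, 11, 11, 5, 0, 0]
```

servo_tool([
  {"slide":[6,1,15],"dr":[0,0,0],"jaw":1},
  {"slide":[13,2,35],"dr":[0,0,0],"jaw":1},
  {"slide":[18,2.5,50],"dr":[0,0,0],"jaw":1},
  {"slide":[20,2.5,60],"dr":[0,0,0],"jaw":1},
  {"slide":[20,2.5,66],"dr":[0,0,0],"jaw":1},
  {"slide":[20,2.5,70],"dr":[0,0,0],"jaw":1},
  {"slide":[20,2.5,72],"dr":[0,0,0],"jaw":1},
  {"slide":[20,2.5,73.5],"dr":[0,0,0],"jaw":1},
  {"slide":[20,2.5,73.5],"dr":[0,0,0],"jaw":1},
  {"slide":[20,2.5,73.5],"dr":[0,0,0],"jaw":1},
])

```text
t: 5.9
tool_pos: [0.5954, 0.1061, 0.2047]
orientation: [2.338, 2.098, 0.001]
force: [-0.0, 0.2, -2.4]
opening: 0.0375
gripper_force: 20.0
```

Run:
```python
from h import *
p,a,R,s=pose(); print(s['t'],p.round(1),a,'t-frame',(p[:2]-o)@ex,(p[:2]-o)@ey,s['force'],s['opening'])
P,im,d=cam('scene'); save('s2.png',im[150:350,180:500],2)
```

```text
5.9 [595.4 106.1 204.7] -6.194250313628552 t-frame 103.07220576128023 33.95055148750261 [-0.02697494  0.18777964 -2.4479165 ] 0.037498971978179765
```

View pics/s2.png

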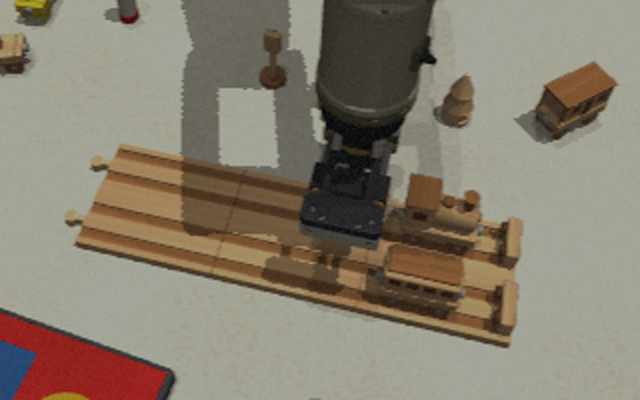

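The scene picture shows the tank wagon under the gripper, just behind the cab (425,210), with everything else still standing. I'll lower a touch, release and back up.

servo_tool([
  {"slide":[0,0,1],"dr":[0,0,0],"jaw":1},
  {"slide":[0,0,1.5],"dr":[0,0,0],"jaw":1},
  {"slide":[0,0,1.5],"dr":[0,0,0],"jaw":0.5},
  {"slide":[0,0,1.5],"dr":[0,0,0],"jaw":0.3},
  {"slide":[0,0,1.5],"dr":[0,0,0],"jaw":0},
  {"slide":[0,0,1.5],"dr":[0,0,0],"jaw":0},
  {"slide":[0,0,-10],"dr":[0,0,0],"jaw":0},
  {"slide":[0,0,-50],"dr":[0,0,0],"jaw":0},
  {"slide":[-20,0,-95],"dr":[0,0,0],"jaw":0},
  {"slide":[-60,0,-120],"dr":[0,0,0],"jaw":0},
  {"slide":[-80,0,-120],"dr":[0,0,0],"jaw":0},
  {"slide":[-80,0,-120],"dr":[0,0,0],"jaw":0},
])

```text
t: 7.15
tool_pos: [0.5869, 0.0243, 0.3269]
orientation: [2.339, 2.093, 0.003]
force: [0.4, -0.1, 0.1]
opening: 0.0934
gripper_force: 0.0
```

Run:
```python
from h import *
p,a,R,s=pose(); print(s['t'],p.round(1),a)
P,im,d=cam('wrist'); w=cloud(P,d); save('w3.png',im); np.savez('w3.npz',w=w,im=im)
t=T(w); z=t[:,2]
for n,a0,b0 in(('tank',55,148),('loco',149,240)):
    k=(z>30)&(z<95)&(t[:,1]>10)&(t[:,1]<62)&(t[:,0]>a0)&(t[:,0]<b0)
    print(n,k.sum(),np.percentile(t[k],[.3,1,50,99,99.8],axis=0).round(1).tolist())
go(432,-340,150,14.6)
```

```text
7.15 [586.9  24.3 326.9] -6.345017044261494
tank 5506 [[62.7, 15.0, 37.3], [65.0, 15.3, 38.9], [105.7, 33.8, 67.5], [143.5, 52.3, 76.9], [145.4, 52.7, 77.3]]
loco 699 [[151.4, 15.0, 30.7], [151.5, 15.8, 31.3], [157.3, 33.8, 41.2], [160.2, 52.2, 52.5], [161.0, 52.6, 53.0]]
go (432, -340, 150, 14.6) slide [-380.4 -113.5    8.3] dr [ 0.002  0.    -0.365]
```

View pics/w3.png

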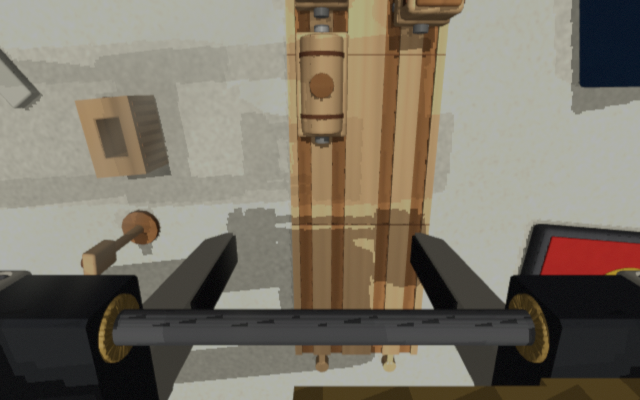

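The tank wagon at (321,85) is seated on the rails: its top is 77 mm up and the gap to the locomotive is about 6 mm. On to the flat wagon.

servo_tool([
  {"slide":[-380,-113,-75],"dr":[0,0,-0.365],"jaw":0},
  {"slide":[-380,-113,-75],"dr":[0,0,-0.365],"jaw":0},
  {"slide":[-380,-113,-75],"dr":[0,0,-0.365],"jaw":0},
  {"slide":[-380,-113,-75],"dr":[0,0,-0.365],"jaw":0},
  {"slide":[-380,-113,-75],"dr":[0,0,-0.365],"jaw":0},
  {"slide":[-380,-113,-75],"dr":[0,0,-0.365],"jaw":0},
  {"slide":[-380,-113,-75],"dr":[0,0,-0.365],"jaw":0},
  {"slide":[-380,-113,-75],"dr":[0,0,-0.365],"jaw":0},
  {"slide":[-380,-113,-75],"dr":[0,0,-0.365],"jaw":0},
  {"slide":[-380,-113,-75],"dr":[0,0,-0.365],"jaw":0},
  {"slide":[-380,-113,-75],"dr":[0,0,-0.365],"jaw":0},
  {"slide":[-380,-113,-75],"dr":[0,0,-0.365],"jaw":0},
  {"slide":[-380,-113,-75],"dr":[0,0,-0.365],"jaw":0},
  {"slide":[-380,-113,-75],"dr":[0,0,-0.365],"jaw":0},
])

```text
t: 8.6
tool_pos: [0.4338, -0.3379, 0.399]
orientation: [-1.916, -2.489, -0.0]
force: [-0.0, 0.4, 0.1]
opening: 0.0929
gripper_force: 0.0
```

Run:
```python
from h import *
p,a,R,s=pose(); print(s['t'],p.round(1),a)
P,im,d=cam('wrist'); w=cloud(P,d); np.savez('w4.npz',w=w,im=im)
f=fit(w,(432,-340),60,15,100,'flat')
print('px',[int(i) for i in np.unravel_index(np.nanargmin(np.abs(w[:,:,0]*1000-f[0])+np.abs(w[:,:,1]*1000-f[1])),(400,640))])
go(f[0],f[1],27,f[2]-90)
```

```text
8.6 [ 433.8 -337.9  399. ] 14.826341374794264
flat 2662 c 433.8 -340.0 s [38. 84.] long 104.8 z 20.0 55.0
px [179, 323]
go (433.84619140625, -340.0102844238281, 27, 14.81013298034668) slide [ -1.9  -0.3 205.1] dr [-0. -0. -0.]
```

servo_tool([
  {"slide":[-2,0,45],"dr":[0,0,0],"jaw":0},
  {"slide":[-2,0,90],"dr":[0,0,0],"jaw":0},
  {"slide":[-2,0,135],"dr":[0,0,0],"jaw":0},
  {"slide":[-2,0,175],"dr":[0,0,0],"jaw":0},
  {"slide":[-2,0,198],"dr":[0,0,0],"jaw":0},
  {"slide":[-2,0,205],"dr":[0,0,0],"jaw":0},
  {"slide":[-2,0,205],"dr":[0,0,0],"jaw":0.3},
  {"slide":[-2,0,205],"dr":[0,0,0],"jaw":1},
  {"slide":[-2,0,205],"dr":[0,0,0],"jaw":1},
  {"slide":[-2,0,205],"dr":[0,0,0],"jaw":1},
  {"slide":[-2,0,205],"dr":[0,0,0],"jaw":1},
  {"slide":[-2,0,205],"dr":[0,0,0],"jaw":1},
  {"slide":[-2,0,205],"dr":[0,0,0],"jaw":1},
  {"slide":[-2,0,205],"dr":[0,0,0],"jaw":1},
  {"slide":[-2,0,195],"dr":[0,0,0],"jaw":1},
  {"slide":[-2,0,160],"dr":[0,0,0],"jaw":1},
  {"slide":[-2,0,115],"dr":[0,0,0],"jaw":1},
  {"slide":[-2,0,105],"dr":[0,0,0],"jaw":1},
  {"slide":[-2,0,105],"dr":[0,0,0],"jaw":1},
  {"slide":[-2,0,105],"dr":[0,0,0],"jaw":1},
], force=20)

```text
t: 10.65
tool_pos: [0.4335, -0.3406, 0.2935]
orientation: [-1.918, -2.487, -0.0]
force: [0.0, -0.7, -2.3]
opening: 0.0377
gripper_force: 20.0
```

Run:
```python
from h import *
p,a,R,s=pose(); print(s['t'],p.round(1),a,s['opening'])
x,y=inv(62-42-4.5-25,34); go(x,y,110,-6.2)
```

```text
10.65 [ 433.5 -340.6  293.5] 14.723773353482718 0.03767128678683081
go (np.float64(583.172873345734), np.float64(-5.7724560637322195), 110, -6.2) slide [285.8 229.9  16.6] dr [-0.001 -0.001  0.365]
```

servo_tool([
  {"slide":[14,11,1],"dr":[0,0,0.02],"jaw":1},
  {"slide":[43,35,3],"dr":[0,0,0.06],"jaw":1},
  {"slide":[77,62,5],"dr":[0,0,0.1],"jaw":1},
  {"slide":[111,90,7],"dr":[0,0,0.14],"jaw":1},
  {"slide":[145,117,9],"dr":[0,0,0.18],"jaw":1},
  {"slide":[180,145,11],"dr":[0,0,0.23],"jaw":1},
  {"slide":[214,172,13],"dr":[0,0,0.27],"jaw":1},
  {"slide":[246,198,15],"dr":[0,0,0.31],"jaw":1},
  {"slide":[271,218,16],"dr":[0,0,0.345],"jaw":1},
  {"slide":[283,228,16],"dr":[0,0,0.36],"jaw":1},
  {"slide":[286,230,16],"dr":[0,0,0.365],"jaw":1},
  {"slide":[286,230,16],"dr":[0,0,0.365],"jaw":1},
  {"slide":[286,230,16],"dr":[0,0,0.365],"jaw":1},
  {"slide":[286,230,16],"dr":[0,0,0.365],"jaw":1},
])

```text
t: 12.05
tool_pos: [0.5831, -0.0069, 0.2778]
orientation: [-2.339, -2.097, 0.001]
force: [-0.3, -0.4, -0.7]
opening: 0.0378
gripper_force: 20.0
```

Run:
```python
from h import *
p,a,R,s=pose(); print(s['t'],p.round(1),a,'t',(p[:2]-o)@ex,(p[:2]-o)@ey,s['dq'].round(3))
P,im,d=cam('wrist'); w=cloud(P,d); np.savez('w5.npz',w=w,im=im); save('w5.png',im)
t=T(w); z=t[:,2]
v,u=np.mgrid[0:400,0:640]; v=v.ravel();u=u.ravel()
k=(z>98)&(z<125)&(v>150)&(v<240)&(u>270)&(u<375)&(t[:,0]<60)
print('held',k.sum(),np.percentile(t[k],[.5,1,50,99,99.8],axis=0).round(1).tolist())
k=(z>30)&(z<95)&(t[:,1]>10)&(t[:,1]<62)&(t[:,0]>50)&(t[:,0]<140)
print('tank',k.sum(),np.percentile(t[k],[.3,1,50,99,99.8],axis=0).round(1).tolist())
m=(z>10.5)&(z<15)&(abs(t[:,1])<90)
for b in range(0,140,20):
    k=m&(abs(t[:,0]-b)<10)
    if k.sum()>40: print(b,np.percentile(t[k,1],[1,99]).round(1),end=' ')
go(*inv(15.5,34),36.3,-6.2)
```

```text
12.05 [583.1  -6.9 277.8] -6.248962938592892 t -10.632152856660214 33.981865894302395 [-0.003 -0.003 -0.005  0.002  0.     0.003]
held 4829 [[5.4, 15.3, 104.3], [5.6, 15.5, 105.7], [18.9, 34.1, 116.3], [32.4, 52.4, 117.8], [32.6, 56.6, 118.1]]
tank 6283 [[62.7, 14.8, 38.1], [64.0, 15.2, 39.2], [91.0, 33.7, 67.3], [115.4, 52.3, 76.9], [117.8, 52.6, 77.5]]
0 [-65.   61.2] 20 [-64.7  61.5] 40 [-64.8  61.4] 60 [-65.1  61.4] 80 [-65.2  61.3] 100 [-65.1  61.5] 120 [-65.3  61.3] go (np.float64(585.8728572383847), np.float64(19.081318035575663), 36.3, -6.2) slide [26.1 -0.1 74.8] dr [-0.     0.    -0.001]
```

View pics/w5.png

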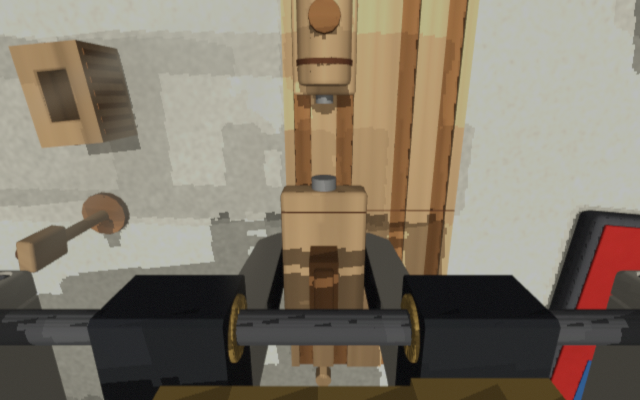

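The flat wagon is held straight, with its front coupling at (323,183) and the tank wagon's rear coupling at (323,98), so the gap is 30 mm and the two are in line. I'll advance 25 mm, lower and release.

servo_tool([
  {"slide":[8,0,15],"dr":[0,0,0],"jaw":1},
  {"slide":[17,0,35],"dr":[0,0,0],"jaw":1},
  {"slide":[23,0,52],"dr":[0,0,0],"jaw":1},
  {"slide":[25,0,62],"dr":[0,0,0],"jaw":1},
  {"slide":[25,0,68],"dr":[0,0,0],"jaw":1},
  {"slide":[25,0,72],"dr":[0,0,0],"jaw":1},
  {"slide":[25,0,74],"dr":[0,0,0],"jaw":1},
  {"slide":[25,0,75],"dr":[0,0,0],"jaw":1},
  {"slide":[25,0,75],"dr":[0,0,0],"jaw":1},
  {"slide":[25,0,75],"dr":[0,0,0],"jaw":0.5},
  {"slide":[25,0,75],"dr":[0,0,0],"jaw":0.3},
  {"slide":[25,0,75],"dr":[0,0,0],"jaw":0},
  {"slide":[25,0,75],"dr":[0,0,0],"jaw":0},
  {"slide":[25,0,65],"dr":[0,0,0],"jaw":0},
  {"slide":[25,0,25],"dr":[0,0,0],"jaw":0},
  {"slide":[0,0,-20],"dr":[0,0,0],"jaw":0},
  {"slide":[-40,0,-50],"dr":[0,0,0],"jaw":0},
  {"slide":[-55,0,-50],"dr":[0,0,0],"jaw":0},
  {"slide":[-55,0,-50],"dr":[0,0,0],"jaw":0},
])

```text
t: 14.0
tool_pos: [0.5777, -0.0626, 0.3301]
orientation: [2.339, 2.093, 0.002]
force: [-0.6, -0.0, -0.2]
opening: 0.0932
gripper_force: 0.0
```

Run:
```python
from h import *
p,a,R,s=pose(); print(s['t'],p.round(1),a)
P,im,d=cam('wrist'); w=cloud(P,d); np.savez('w6.npz',w=w,im=im)
t=T(w); z=t[:,2]
for n,a0,b0,z0,z1 in(('flat',-45,60,30,95),('post',-10,40,58,68),('tank',60,148,30,95)):
    k=(z>z0)&(z<z1)&(t[:,1]>8)&(t[:,1]<62)&(t[:,0]>a0)&(t[:,0]<b0)
    print(n,k.sum(),np.percentile(t[k],[.3,1,50,99,99.8],axis=0).round(1).tolist())
    print(cv2.minAreaRect(t[k][:,:2].astype(np.float32)))
go(429,88,225,0)
```

```text
14.0 [577.7 -62.6 330.1] -6.348928763324097
flat 5380 [[-24.6, 14.3, 37.3], [-22.7, 14.7, 38.8], [18.3, 33.2, 42.1], [55.9, 51.7, 62.7], [57.8, 52.1, 63.3]]
((16.262950897216797, 33.17487335205078), (38.03880310058594, 84.10250854492188), 89.93440246582031)
post 468 [[4.4, 27.6, 58.0], [4.4, 27.6, 58.1], [15.9, 33.2, 61.6], [27.8, 38.9, 63.4], [27.9, 38.9, 63.7]]
((16.14556121826172, 33.21505355834961), (11.367056846618652, 23.442974090576172), 89.9011459350586)
tank 937 [[61.7, 15.3, 30.3], [61.7, 15.5, 30.6], [69.0, 33.7, 41.5], [74.2, 52.0, 52.3], [74.5, 52.6, 52.8]]
((68.04852294921875, 33.949676513671875), (37.43826675415039, 12.890161514282227), 89.98690032958984)
go (429, 88, 225, 0) slide [ 132.1 -163.9  -63.7] dr [ 0.   -0.   -0.11]
```

The flat wagon is seated: its deck top is at 43 mm, its centre at track coordinates (16,33), and the gap to the tank wagon is about 3.5 mm. Next is the container.

servo_tool([
  {"slide":[132,-164,-64],"dr":[0,0,-0.11],"jaw":0},
  {"slide":[132,-164,-64],"dr":[0,0,-0.11],"jaw":0},
  {"slide":[132,-164,-64],"dr":[0,0,-0.11],"jaw":0},
  {"slide":[132,-164,-64],"dr":[0,0,-0.11],"jaw":0},
  {"slide":[132,-164,-64],"dr":[0,0,-0.11],"jaw":0},
  {"slide":[132,-164,-64],"dr":[0,0,-0.11],"jaw":0},
  {"slide":[132,-164,-64],"dr":[0,0,-0.11],"jaw":0},
  {"slide":[132,-164,-64],"dr":[0,0,-0.11],"jaw":0},
  {"slide":[132,-164,-64],"dr":[0,0,-0.11],"jaw":0},
])

```text
t: 14.95
tool_pos: [0.4292, 0.0879, 0.3912]
orientation: [-2.22, -2.222, 0.003]
force: [0.5, -0.6, 0.2]
opening: 0.093
gripper_force: 0.0
```

Run:
```python
from h import *
p,a,R,s=pose(); print(s['t'],p.round(1),a)
P,im,d=cam('wrist'); w=cloud(P,d); np.savez('w7.npz',w=w,im=im)
f=fit(w,(430,88),50,15,60,'cont'); f2=fit(w,(430,88),50,38,60,'conttop')
go(f2[0],f2[1],28,f[2]-90)
```

```text
14.95 [429.2  87.9 391.2] 0.053497613611924885
cont 2154 c 430.1 87.1 s [41. 61.] long 88.9 z 15.0 44.0
conttop 1880 c 430.2 86.7 s [41. 61.] long 88.8 z 38.0 44.0
go (430.19049072265625, 86.7259521484375, 28, -1.1059417724609375) slide [ -1.1   1.3 196.4] dr [-0.002  0.     0.02 ]
```

servo_tool([
  {"slide":[-1,1,45],"dr":[0,0,0.02],"jaw":0},
  {"slide":[-1,1,90],"dr":[0,0,0.02],"jaw":0},
  {"slide":[-1,1,135],"dr":[0,0,0.02],"jaw":0},
  {"slide":[-1,1,170],"dr":[0,0,0.02],"jaw":0},
  {"slide":[-1,1,190],"dr":[0,0,0.02],"jaw":0},
  {"slide":[-1,1,196],"dr":[0,0,0.02],"jaw":0},
  {"slide":[-1,1,196],"dr":[0,0,0.02],"jaw":0.3},
  {"slide":[-1,1,196],"dr":[0,0,0.02],"jaw":1},
  {"slide":[-1,1,196],"dr":[0,0,0.02],"jaw":1},
  {"slide":[-1,1,196],"dr":[0,0,0.02],"jaw":1},
  {"slide":[-1,1,196],"dr":[0,0,0.02],"jaw":1},
  {"slide":[-1,1,196],"dr":[0,0,0.02],"jaw":1},
  {"slide":[-1,1,196],"dr":[0,0,0.02],"jaw":1},
  {"slide":[-1,1,196],"dr":[0,0,0.02],"jaw":1},
  {"slide":[-1,1,185],"dr":[0,0,0.02],"jaw":1},
  {"slide":[-1,1,150],"dr":[0,0,0.02],"jaw":1},
  {"slide":[-1,1,105],"dr":[0,0,0.02],"jaw":1},
  {"slide":[-1,1,90],"dr":[0,0,0.02],"jaw":1},
  {"slide":[-1,1,90],"dr":[0,0,0.02],"jaw":1},
  {"slide":[-1,1,90],"dr":[0,0,0.02],"jaw":1},
], force=20)

```text
t: 17.0
tool_pos: [0.4296, 0.0874, 0.3021]
orientation: [2.241, 2.201, 0.0]
force: [-0.1, -0.7, -0.6]
opening: 0.0399
gripper_force: 20.0
```

Run:
```python
from h import *
p,a,R,s=pose(); print(s['t'],p.round(1),a,s['opening'])
P,im,d=cam('wrist'); w=cloud(P,d)*1000; np.savez('w8.npz',w=w,im=im)
# held container top
q=w.reshape(-1,3); k=(q[:,2]>p[2]-167+5)&(q[:,2]<p[2]-167+25)&(np.hypot(q[:,0]-p[0],q[:,1]-p[1])<50)
print(k.sum(),np.percentile(q[k]-p,[.5,50,99.5],axis=0).round(1).tolist())
save('w8.png',im[100:400,150:500],1.5)
go(*inv(16.2-40,33.2),140,-6.2)
```

```text
17.0 [429.6  87.4 302.1] -1.0292323418404812 0.03991962667939336
8986 [[-34.0, -16.0, -161.7], [0.4, 9.0, -155.3], [34.6, 30.3, -142.3]]
go (np.float64(582.4238033303158), np.float64(-20.075214333101147), 140, -6.2) slide [-104.7  155.1   -6.2] dr [-0.002  0.     0.09 ]
```

View pics/w8.png

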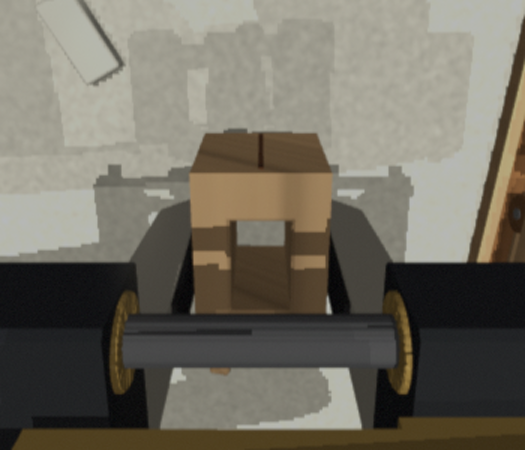

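The container is held square, with its slot at (258,265) and centred in the gripper. I'll carry it over the post.

servo_tool([
  {"slide":[-4,10,0],"dr":[0,0,0.005],"jaw":1},
  {"slide":[-14,35,1],"dr":[0,0,0.02],"jaw":1},
  {"slide":[-28,70,2],"dr":[0,0,0.04],"jaw":1},
  {"slide":[-43,105,3],"dr":[0,0,0.06],"jaw":1},
  {"slide":[-55,136,4],"dr":[0,0,0.08],"jaw":1},
  {"slide":[-62,153,5],"dr":[0,0,0.09],"jaw":1},
  {"slide":[-65,159,5],"dr":[0,0,0.09],"jaw":1},
  {"slide":[-65,159,5],"dr":[0,0,0.09],"jaw":1},
  {"slide":[-65,159,5],"dr":[0,0,0.09],"jaw":1},
  {"slide":[-65,159,5],"dr":[0,0,0.09],"jaw":1},
])

```text
t: 18.05
tool_pos: [0.5868, 0.02, 0.297]
orientation: [-2.337, -2.099, 0.001]
force: [0.6, -0.6, -0.4]
opening: 0.0396
gripper_force: 20.0
```

Run:
```python
from h import *
p,a,R,s=pose(); print(s['t'],p.round(1),a,'t',(p[:2]-o)@ex,(p[:2]-o)@ey,s['force'])
go(*inv(16.2,33.2),43+28,-6.2)
P,im,d=cam('scene'); t=T(cloud(P,d)); save('s3.png',im[150:300,180:440],2.4)
```

```text
18.05 [586.8  20.  297. ] -6.1496979646584125 t 16.533852417903756 33.15491642016222 [ 0.61336469 -0.61178093 -0.42625295]
go (np.float64(586.7437775585566), np.float64(19.69082422579147), 71, -6.2) slide [-0.3 -0.  59. ] dr [-0.001 -0.     0.001]
```

View pics/s3.png

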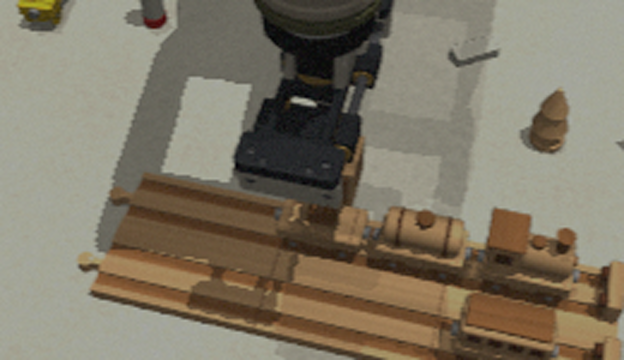

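The picture shows the container above the flat wagon (325,220), with the tank wagon at (425,235) and the locomotive ahead. The tool is within 0.5 mm of the post, so I'll lower slowly.

servo_tool([
  {"slide":[-0.3,0,12],"dr":[0,0,0],"jaw":1},
  {"slide":[-0.3,0,26],"dr":[0,0,0],"jaw":1},
  {"slide":[-0.3,0,34],"dr":[0,0,0],"jaw":1},
  {"slide":[-0.3,0,38],"dr":[0,0,0],"jaw":1},
  {"slide":[-0.3,0,42],"dr":[0,0,0],"jaw":1},
  {"slide":[-0.3,0,45],"dr":[0,0,0],"jaw":1},
  {"slide":[-0.3,0,48],"dr":[0,0,0],"jaw":1},
  {"slide":[-0.3,0,51],"dr":[0,0,0],"jaw":1},
  {"slide":[-0.3,0,54],"dr":[0,0,0],"jaw":1},
  {"slide":[-0.3,0,56.5],"dr":[0,0,0],"jaw":1},
  {"slide":[-0.3,0,58],"dr":[0,0,0],"jaw":1},
  {"slide":[-0.3,0,58],"dr":[0,0,0],"jaw":1},
  {"slide":[-0.3,0,58],"dr":[0,0,0],"jaw":1},
])

```text
t: 19.4
tool_pos: [0.5876, 0.0193, 0.2394]
orientation: [2.338, 2.098, 0.0]
force: [-0.3, -0.1, 0.1]
opening: 0.04
gripper_force: 20.0
```

servo_tool([
  {"slide":[0,0,1],"dr":[0,0,0],"jaw":1},
  {"slide":[0,0,1],"dr":[0,0,0],"jaw":0.5},
  {"slide":[0,0,1],"dr":[0,0,0],"jaw":0.3},
  {"slide":[0,0,1],"dr":[0,0,0],"jaw":0},
  {"slide":[0,0,1],"dr":[0,0,0],"jaw":0},
  {"slide":[0,0,-10],"dr":[0,0,0],"jaw":0},
  {"slide":[0,0,-50],"dr":[0,0,0],"jaw":0},
  {"slide":[-40,0,-90],"dr":[0,0,0],"jaw":0},
  {"slide":[-75,0,-100],"dr":[0,0,0],"jaw":0},
  {"slide":[-80,0,-100],"dr":[0,0,0],"jaw":0},
  {"slide":[-80,0,-100],"dr":[0,0,0],"jaw":0},
])

```text
t: 20.5
tool_pos: [0.5789, -0.0613, 0.3403]
orientation: [2.34, 2.095, 0.002]
force: [-0.3, 0.9, -0.0]
opening: 0.093
gripper_force: 0.0
```

Run:
```python
from h import *
p,a,R,s=pose(); print(s['t'],p.round(1),a)
P,im,d=cam('wrist'); w=cloud(P,d); np.savez('w9.npz',w=w,im=im); save('w9.png',im)
t=T(w); z=t[:,2]
for n,a0,b0,z0,z1 in(('flat',-45,60,30,50),('cont',-25,58,70,110),('tank',59,148,30,95)):
    k=(z>z0)&(z<z1)&(t[:,1]>8)&(t[:,1]<62)&(t[:,0]>a0)&(t[:,0]<b0)
    print(n,k.sum(),np.percentile(t[k],[.3,50,99.8],axis=0).round(1).tolist())
go(429,342,240,36.3)
```

```text
20.5 [578.9 -61.3 340.3] -6.3211659428697455
flat 786 [[-25.7, 15.3, 35.5], [18.6, 31.8, 41.6], [58.1, 51.2, 45.2]]
cont 4610 [[-14.1, 12.0, 71.8], [18.6, 32.4, 84.0], [45.3, 52.7, 86.0]]
tank 1170 [[61.7, 14.8, 31.1], [71.0, 33.7, 42.0], [78.3, 52.4, 68.6]]
go (429, 342, 240, 36.3) slide [ 383.6 -192.7  -67.6] dr [-0.    -0.001 -0.743]
```

View pics/w9.png

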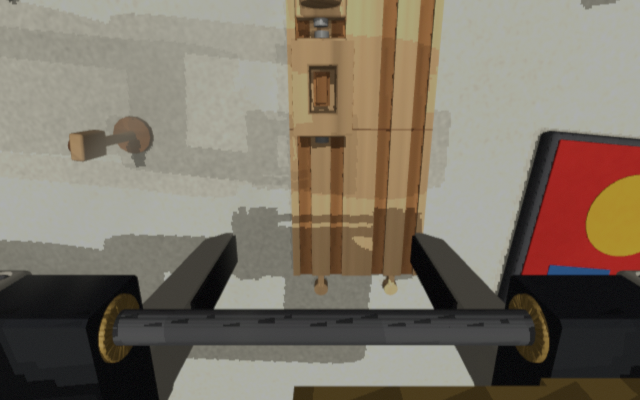

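The container is seated over the post (322,90): its top is at 85 mm, exactly deck plus 42. Last is the van.

servo_tool([
  {"slide":[383,-193,-67],"dr":[0,0,-0.743],"jaw":0},
  {"slide":[383,-193,-67],"dr":[0,0,-0.743],"jaw":0},
  {"slide":[383,-193,-67],"dr":[0,0,-0.743],"jaw":0},
  {"slide":[383,-193,-67],"dr":[0,0,-0.743],"jaw":0},
  {"slide":[383,-193,-67],"dr":[0,0,-0.743],"jaw":0},
  {"slide":[383,-193,-67],"dr":[0,0,-0.743],"jaw":0},
  {"slide":[383,-193,-67],"dr":[0,0,-0.743],"jaw":0},
  {"slide":[383,-193,-67],"dr":[0,0,-0.743],"jaw":0},
  {"slide":[383,-193,-67],"dr":[0,0,-0.743],"jaw":0},
  {"slide":[383,-193,-67],"dr":[0,0,-0.743],"jaw":0},
  {"slide":[383,-193,-67],"dr":[0,0,-0.743],"jaw":0},
  {"slide":[383,-193,-67],"dr":[0,0,-0.743],"jaw":0},
  {"slide":[383,-193,-67],"dr":[0,0,-0.743],"jaw":0},
])

```text
t: 21.85
tool_pos: [0.4286, 0.3405, 0.4055]
orientation: [-1.418, -2.803, 0.002]
force: [-0.1, 0.5, -0.3]
opening: 0.093
gripper_force: 0.0
```

Run:
```python
from h import *
p,a,R,s=pose(); print(s['t'],p.round(1),a)
P,im,d=cam('wrist'); w=cloud(P,d); np.savez('w10.npz',w=w,im=im)
f0=fit(w,(429,342),60,15,100,'van'); f=fit(w,(429,342),60,60,100,'roof')
go(f[0],f[1],27,f[2]-90)
```

```text
21.85 [428.6 340.5 405.5] 36.31307558400486
van 3151 c 427.2 347.2 s [38. 77.] long 126.6 z 23.0 70.0
roof 2878 c 429.2 344.8 s [38. 71.] long 126.0 z 65.0 70.0
go (429.16998291015625, 344.7998352050781, 27, 36.02970886230469) slide [  3.3   3.2 211.7] dr [-0.001  0.     0.005]
```

servo_tool([
  {"slide":[3,3,45],"dr":[0,0,0.005],"jaw":0},
  {"slide":[3,3,90],"dr":[0,0,0.005],"jaw":0},
  {"slide":[3,3,135],"dr":[0,0,0.005],"jaw":0},
  {"slide":[3,3,180],"dr":[0,0,0.005],"jaw":0},
  {"slide":[3,3,203],"dr":[0,0,0.005],"jaw":0},
  {"slide":[3,3,211],"dr":[0,0,0.005],"jaw":0},
  {"slide":[3,3,211],"dr":[0,0,0.005],"jaw":0.3},
  {"slide":[3,3,211],"dr":[0,0,0.005],"jaw":1},
  {"slide":[3,3,211],"dr":[0,0,0.005],"jaw":1},
  {"slide":[3,3,211],"dr":[0,0,0.005],"jaw":1},
  {"slide":[3,3,211],"dr":[0,0,0.005],"jaw":1},
  {"slide":[3,3,211],"dr":[0,0,0.005],"jaw":1},
  {"slide":[3,3,211],"dr":[0,0,0.005],"jaw":1},
  {"slide":[3,3,211],"dr":[0,0,0.005],"jaw":1},
  {"slide":[3,3,200],"dr":[0,0,0.005],"jaw":1},
  {"slide":[3,3,160],"dr":[0,0,0.005],"jaw":1},
  {"slide":[3,3,115],"dr":[0,0,0.005],"jaw":1},
  {"slide":[3,3,85],"dr":[0,0,0.005],"jaw":1},
  {"slide":[3,3,80],"dr":[0,0,0.005],"jaw":1},
  {"slide":[3,3,80],"dr":[0,0,0.005],"jaw":1},
], force=20)

```text
t: 23.9
tool_pos: [0.4292, 0.3457, 0.3277]
orientation: [1.423, 2.799, 0.004]
force: [0.9, -0.4, -2.1]
opening: 0.0374
gripper_force: 20.0
```

Run:
```python
from h import *
p,a,R,s=pose(); print(s['t'],p.round(1),a,s['opening'])
go(*inv(-26-42-4.5-25,33.7),155,-6.2)
```

```text
23.9 [429.2 345.7 327.7] 36.09554117335694 0.037436351680301676
go (np.float64(573.9671753327957), np.float64(-93.29014070000778), 155, -6.2) slide [-440.  -141.7    5.4] dr [ 0.003 -0.001  0.738]
```

servo_tool([
  {"slide":[-15,-5,0],"dr":[0,0,0.025],"jaw":1},
  {"slide":[-45,-14,1],"dr":[0,0,0.075],"jaw":1},
  {"slide":[-80,-26,1],"dr":[0,0,0.135],"jaw":1},
  {"slide":[-118,-38,1],"dr":[0,0,0.2],"jaw":1},
  {"slide":[-156,-50,2],"dr":[0,0,0.26],"jaw":1},
  {"slide":[-194,-62,2],"dr":[0,0,0.325],"jaw":1},
  {"slide":[-232,-75,3],"dr":[0,0,0.39],"jaw":1},
  {"slide":[-270,-87,3],"dr":[0,0,0.45],"jaw":1},
  {"slide":[-308,-99,4],"dr":[0,0,0.515],"jaw":1},
  {"slide":[-346,-111,4],"dr":[0,0,0.58],"jaw":1},
  {"slide":[-384,-124,5],"dr":[0,0,0.645],"jaw":1},
  {"slide":[-415,-134,5],"dr":[0,0,0.695],"jaw":1},
  {"slide":[-433,-139,5],"dr":[0,0,0.725],"jaw":1},
  {"slide":[-440,-142,5],"dr":[0,0,0.738],"jaw":1},
  {"slide":[-440,-142,20],"dr":[0,0,0.738],"jaw":1},
  {"slide":[-440,-142,45],"dr":[0,0,0.738],"jaw":1},
  {"slide":[-440,-142,50],"dr":[0,0,0.738],"jaw":1},
  {"slide":[-440,-142,50],"dr":[0,0,0.738],"jaw":1},
  {"slide":[-440,-142,50],"dr":[0,0,0.738],"jaw":1},
])

```text
t: 25.8
tool_pos: [0.5735, -0.0928, 0.2766]
orientation: [2.337, 2.1, 0.0]
force: [-0.0, -0.2, -0.5]
opening: 0.0377
gripper_force: 20.0
```

Run:
```python
from h import *
p,a,R,s=pose(); print(s['t'],p.round(1),a,'t',(p[:2]-o)@ex,(p[:2]-o)@ey)
P,im,d=cam('wrist'); w=cloud(P,d); np.savez('w11.npz',w=w,im=im); save('w11.png',im)
t=T(w); z=t[:,2]
v,u=np.mgrid[0:400,0:640]; v=v.ravel();u=u.ravel()
k=(z>98)&(z<122)&(v>140)&(v<240)&(u>270)&(u<375)&(t[:,0]<-35)
print('held low',k.sum(),np.percentile(t[k],[.5,1,50,99,99.8],axis=0).round(1).tolist())
k=(z>125)&(z<165)&(v>140)&(v<260)&(u>230)&(u<415)&(t[:,0]<-35)
print('held roof',k.sum(),np.percentile(t[k],[.5,1,50,99,99.8],axis=0).round(1).tolist())
k=(z>30)&(z<50)&(t[:,1]>10)&(t[:,1]<62)&(t[:,0]>-36)&(t[:,0]<40)
print('flat',k.sum(),np.percentile(t[k],[.3,1,50,99,99.8],axis=0).round(1).tolist())
m=(z>10.5)&(z<15)&(abs(t[:,1])<90)
for b in range(-100,60,20):
    k=m&(abs(t[:,0]-b)<10)
    if k.sum()>40: print(b,np.percentile(t[k,1],[1,99]).round(1),end=' ')
go(*inv(-72,33.5),36.3,-6.2)
```

```text
25.8 [573.5 -92.8 276.6] -6.106154737365915 t -97.06737051182176 34.21349991327271
held low 2652 [[-69.5, 16.4, 102.4], [-69.4, 16.8, 102.8], [-63.2, 34.3, 114.0], [-55.9, 52.0, 121.7], [-55.8, 52.8, 121.9]]
held roof 4281 [[-73.7, 15.6, 125.2], [-73.5, 15.9, 125.5], [-66.8, 34.3, 148.1], [-61.6, 52.7, 149.6], [-61.5, 53.2, 149.8]]
flat 1366 [[-25.4, 14.6, 35.6], [-25.3, 15.3, 37.1], [-16.0, 31.3, 41.8], [30.6, 51.4, 48.8], [30.8, 52.1, 49.7]]
-100 [-64.8   1.7] -80 [-64.6  61.8] -60 [-64.6  61.6] -40 [-64.6  61.6] -20 [-64.7  61.7] 0 [-65.   61.9] 20 [-65.2  61.8] 40 [-64.9  61.6] go (np.float64(576.9199890960938), np.float64(-67.96089098985493), 36.3, -6.2) slide [25.3  0.3 74. ] dr [0.001 0.    0.001]
```

View pics/w11.png

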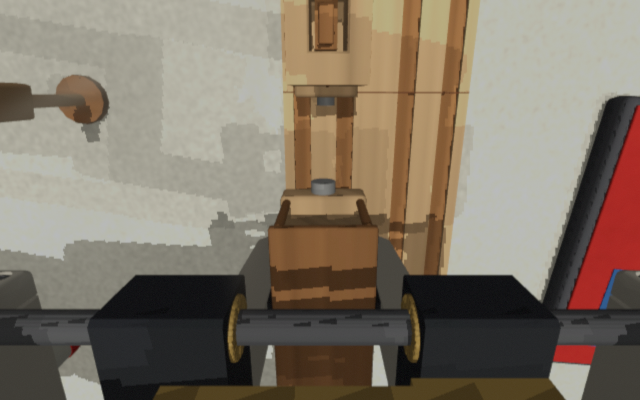

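The van is held in line, with its front coupling at (323,187) and the flat wagon's rear coupling at (325,100), so the gap is about 30 mm. I'll advance 25 mm, lower, release and lift clear.

servo_tool([
  {"slide":[8,0,15],"dr":[0,0,0],"jaw":1},
  {"slide":[17,0,35],"dr":[0,0,0],"jaw":1},
  {"slide":[23,0,52],"dr":[0,0,0],"jaw":1},
  {"slide":[25,0,62],"dr":[0,0,0],"jaw":1},
  {"slide":[25,0,68],"dr":[0,0,0],"jaw":1},
  {"slide":[25,0,71],"dr":[0,0,0],"jaw":1},
  {"slide":[25,0,73],"dr":[0,0,0],"jaw":1},
  {"slide":[25,0,74.5],"dr":[0,0,0],"jaw":1},
  {"slide":[25,0,74.5],"dr":[0,0,0],"jaw":1},
  {"slide":[25,0,74.5],"dr":[0,0,0],"jaw":0.5},
  {"slide":[25,0,74.5],"dr":[0,0,0],"jaw":0.3},
  {"slide":[25,0,74.5],"dr":[0,0,0],"jaw":0},
  {"slide":[25,0,74.5],"dr":[0,0,0],"jaw":0},
  {"slide":[25,0,64],"dr":[0,0,0],"jaw":0},
  {"slide":[25,0,20],"dr":[0,0,0],"jaw":0},
  {"slide":[0,0,-25],"dr":[0,0,0],"jaw":0},
  {"slide":[-40,0,-70],"dr":[0,0,0],"jaw":0},
  {"slide":[-60,0,-100],"dr":[0,0,0],"jaw":0},
  {"slide":[-60,0,-100],"dr":[0,0,0],"jaw":0},
  {"slide":[-60,0,-100],"dr":[0,0,0],"jaw":0},
])

```text
t: 27.85
tool_pos: [0.5672, -0.1541, 0.3783]
orientation: [2.338, 2.094, 0.003]
force: [0.2, 0.7, -0.3]
opening: 0.0928
gripper_force: 0.0
```

Run:
```python
from h import *
p,a,R,s=pose(); print(s['t'],p.round(1),a,s['opening'])
P,im,d=cam('wrist'); t=T(cloud(P,d)); z=t[:,2]
for n,a0,b0,z0,z1 in(('van',-118,-27.8,30,95),('flat',-27.5,59,30,50),('cont',-25,58,70,110),('tank',59,148,30,95)):
    k=(z>z0)&(z<z1)&(t[:,1]>8)&(t[:,1]<62)&(t[:,0]>a0)&(t[:,0]<b0)
    print(n,k.sum(),np.percentile(t[k],[.3,50,99.8],axis=0).round(1).tolist())
P,im,d=cam('scene'); save('s4.png',im[130:350,150:550],2)
```

```text
27.85 [ 567.2 -154.1  378.3] -6.277996923486022 0.092824234157672
van 4646 [[-115.0, 14.9, 39.4], [-72.7, 33.9, 76.1], [-33.0, 52.7, 78.1]]
flat 671 [[-26.1, 13.3, 31.5], [-18.5, 33.0, 41.6], [-14.3, 52.1, 49.9]]
cont 128 [[-15.4, 12.5, 70.0], [-14.6, 32.2, 73.4], [-14.2, 52.1, 79.4]]Traceback (most recent call last):
  File "<stdin>", line 6, in <module>
    return _quantile_unchecked(
        a, q, axis, out, overwrite_input, method, keepdims, weights)
    return _ureduce(a,
                    func=_quantile_ureduce_func,
    ...<5 lines>...
                    overwrite_input=overwrite_input,
                    method=method)
    r = func(a, **kwargs)
    result = _quantile(arr,
                       quantiles=q,
    ...<2 lines>...
                       out=out,
                       weights=wgt)
    slices_having_nans = np.isnan(arr[-1, ...])
                                  ~~~^^^^^^^^^
IndexError: index -1 is out of bounds for axis 0 with size 0
```

Run:
```python
from h import *
P,im,d=cam('scene'); save('s4.png',im[130:350,150:550],2)
P,im,d=cam('top'); t=T(cloud(P,d)); z=t[:,2]
k=(z>60)&(z<95)&(t[:,1]>12)&(t[:,1]<62)&(t[:,0]>150)&(t[:,0]<240); print('loco',np.percentile(t[k,0],[.5,5,50,95,99.5]).round(1))
```

```text
loco [155.2 157.6 182.2 219.6 225.4]
```

View pics/s4.png

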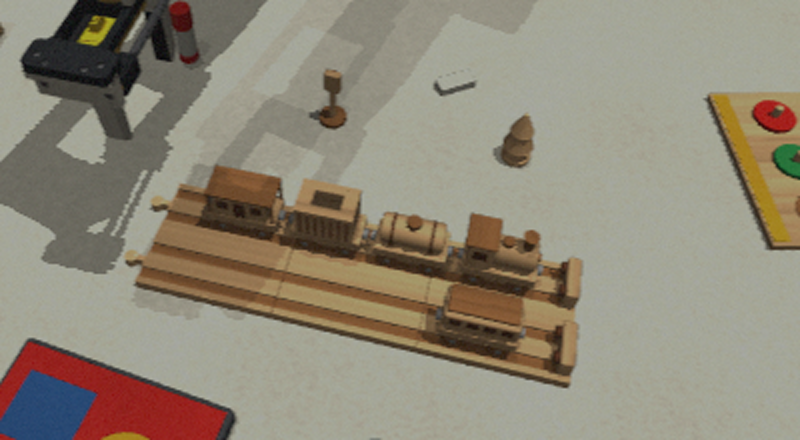

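The final picture shows the train complete in line: locomotive (500,250), tank wagon (412,240), flat wagon with container (328,220) and van (243,200). The signal (333,98), tree (518,140) and railcar (480,320) are untouched, and the gripper is open and clear.

```bash
python3 -c "
from plant import close_job
print(close_job())"
```

```text
the job is handed in; nothing more can be done
None
```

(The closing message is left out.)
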